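# Make up the germination-trial carrier

## Robot

A 6-joint arm with a two-finger parallel gripper is mounted at the origin on the work surface. World frame = base frame: x ahead of the robot, y to its left, z up, the work surface at z = 0. Lengths are in m, angles in rad, forces in N, time in s.
With the tool pointing down it reaches from about 0.275 to 0.75 m from the base axis. Payload 10.2 kg.
Tool frame: the origin (TCP) lies midway between the tips of the shut fingers; the grasp point (between the pads) lies 19 mm behind it (env.hold_point_z is the distance from the TCP to the grasp point, in m); z points along the fingers, y is the line along which they close (so a half turn about z gives the same grasp; the last joint's range is limited). The gripper opens to 85 mm and grips with 20 to 120 N. Pads are 22 mm wide; open, the fingers measure 114 mm over their backs; the gripper's body (76 mm by 85 mm) begins 54 mm behind the grasp point. The pads swing forward as they close: fully open they stand 13 mm farther back than shut.
Start: joints at [-1.533, 0.313, 1.498, -0, 1.331, -0.223], TCP at [0.135, -0.507, 0.192] pointing down, gripper open.
Joint ranges: [-2.94, 2.94], [-0.97, 2.17], [0.19, 2.56], [-1.23, 4.37], [0.02, 3.11], [-2.88, 2.88]. Speed limits (rad/s): [2.39, 2.39, 3.01, 3.14, 3.14, 3.14].

## Interface

Orientations are given as a unit quaternion [x, y, z, w].
In Python, from bench import env, kinematics, monitor, eyes, job gives the robot as it stands. The module is installed in compiled form; this text tells all that it offers. Calls block until the motion is done:
- env.reach(position, orientation): joint-space move of the TCP to a pose.
- env.movel(position, velocity=0.15, frame=None, guard=None): straight line of the TCP; frame=None keeps the orientation; velocity is the mean speed in m/s. With guard (N) it stops when the force on the tool has changed by that much, and returns True; else False.
- env.set_joints(angles): joint-space move.
- env.release() and env.close_gripper(effort=None): open the fingers fully, or close them until they stop; effort is the grip in N (None keeps the last).
- env.hold(seconds).
- kinematics.ik(position, orientation): joint angles nearest the present ones, or None.
- monitor.sense(): the state.
- eyes.grab_frame(name): name is "side" or "top" or "wrist"; returns a dict with "frame" (400x640x3 uint8, red, green, blue), "mtx" (3x3 intrinsics, pixels), "view" (4x4, takes a point from world to camera coordinates). Camera axes: x right, y down, z forward; pixel columns grow to the right and rows downward; lengths in m; the calibration is good to about 2 mm. A picture is of the moment at which its call begins. There is no depth.
A pose or a line that the arm cannot do raises env.MotionError and nothing moves.
- job.hand_in(): hands the job in; it is judged then, once.
The state is a dict: "clock": time; "joints": joint angles; "qvel": joint speeds; "joint_efforts": joint torques, N m; "position": TCP position; "ee_rot": TCP orientation; "contact_force": force on the tool from outside, world axes, zero at the start; "ft_torque": the same for the moment, N m; "finger_gap": opening from 0.0 (shut) to 1.0 (fully open); "gripper_force": force on a finger pad.
Only numpy, scipy, OpenCV 4.12 (cv2) and the standard library are available. Lean on these libraries where they do the work, as an engineer would, in place of code of your own. Each camera call takes 0.05 s, during which the arm holds its last target. There are 200 camera calls.

## Task

Make up the germination-trial carrier from the parts waiting in the drip tray: stand the white-wrapped grow block in the middle pocket of the front row (the row nearer the robot) and seat the starter cube fully down in the recess on its top; stand the fibre pot in the pocket to the left of the block and the net pot in the pocket to its right, as seen from the robot, and the seed jar in the pocket directly behind the block. Everything stands upright in the middle of its pocket, set down rather than dropped; leave the clay pot and the flat tin where they are.

Things in the scene. Friction and masses are not known exactly. Their poses are not given: they have to be found in the camera images.
- carrier: Black pot carrier, fixed, 195 x 290 mm, six pockets 91 mm square. Floor 3 mm thick, walls 4 mm thick, tops 20 mm above the bench. Pocket centres in its frame: x -47.5 mm (front row, nearer the robot) or +47.5 mm (back row); y +95 (left), 0 or -95 mm (right). Origin: centre of the underside; x away from the robot, y to its left, save a small yaw. Left or right of the drip tray.
- drip_tray: Dark grey shallow tray, fixed, 240 x 380 mm (x, y), inner floor 3 mm above the bench, lip 15 mm high. The parts and two other things stand in it at the start, in two rows 105 mm apart along its x, up to four places 90 mm apart along its y. Origin: centre of the underside; x away from the robot, y to its left, save a small yaw.
- grow_block: Square mineral-wool grow block, 66 x 66 mm, 60 mm high, about 0.2 kg, white film round the sides, mossy green-brown wool on top with a square recess 44 mm wide and 20 mm deep in the middle, its mouth bevelled by 3 mm. Origin: centre of the underside, axes along the sides and up.
- starter_cube: Bare mineral-wool starter cube without film, 38 x 38 mm, 45 mm high, about 50 g, small sowing hole in its top. Origin: centre of the underside, axes along the sides and up. Seated, its foot is on the recess floor 40 mm above the foot of the block, and 25 mm of it stands out above the block.
- fibre_pot: Round brown fibre pot filled with dark compost, slightly tapered: 58 mm across the rim, 50 mm across the foot, 60 mm high, about 0.12 kg. Origin: centre of the underside, z up.
- net_pot: Round black slotted net pot filled with clay pebbles: 12 mm high rim band 56 mm across at the top (43 to 55 mm up), basket below it 50 tapering to 44 mm, 55 mm high, about 0.1 kg. Origin: centre of the underside, z up.
- seed_jar: Small glass jar of brown seed with a brass-coloured screw cap: glass 46 mm across and 50 mm high, cap 50 mm across and 18 mm high on top, 68 mm in all, about 0.13 kg. Origin: centre of the underside, z up.
- clay_pot: Bystander: small terracotta pot upside down in the drip tray, 52 mm across the rim band at its foot, 46 mm high. Origin: centre of its lower face. To be left alone.
- flat_tin: Bystander: flat round metal tin in the drip tray, 62 mm across, 24 mm high. Origin: centre of the underside. To be left alone.
There are look-alikes about, which are no part of the job. Leave any blue look-alike of the seed_jar alone. What is shaped like the fibre_pot but purple is not meant.

How it is judged:
By the outcome, as a careful person would: the job done as asked, in the order asked, and still so for the second after the job is handed in, with the robot touching nothing.
It also fails if it takes over 131 s, if anything falls off the work surface, if the arm or the gripper's body presses on something with over 40 N, if the wrist force passes 120 N, or if a joint passes its speed limit or range.

## Working session

There is one attempt and no reset: what is moved stays moved. The work goes in short steps, each a Python script; the robot and the scene stay as the last script left them, time stands still between calls to the robot, and variables do not carry over. Pictures are saved under pics/ and viewed, at most 18 in all, crops included, and the job is handed in when it is done.

```bash
mkdir -p pics; python3 - <<'E'
from bench import env, kinematics, monitor, eyes, job
import cv2, numpy as np, pickle
d={}
for n in ["side","top","wrist"]:
    f=eyes.grab_frame(n); d[n]=f
    cv2.imwrite(f"pics/{n}0.png",f["frame"][:,:,::-1])
    v=f["view"]; print(n, f["mtx"][0,0],f["mtx"][1,1],f["mtx"][:2,2], (-v[:3,:3].T@v[:3,3]).round(3), v[2,:3].round(2))
pickle.dump(d,open("f0.pkl","wb"))
s=monitor.sense(); print({k:np.round(v,3) for k,v in s.items()}, env.hold_point_z)
E
```

```text
side 485.40291670651413 485.40291670651413 [322.04502859 195.8996067 ] [0.362 0.968 0.867] [ 0.12 -0.75 -0.65]
top 360.94417956208457 360.94417956208457 [316.64438598 203.64701814] [0.441 0.028 0.883] [ 0.08 -0.01 -1.  ]
wrist 339.5249024732538 339.5249024732538 [320.34620579 196.86595229] [ 0.2   -0.49   0.373] [-0.26 -0.07 -0.96]
{'clock': np.float64(0.15), 'joints': array([-1.533,  0.313,  1.498,  0.   ,  1.331, -0.223]), 'qvel': array([-0.002, -0.001, -0.002, -0.002, -0.   ,  0.   ]), 'joint_efforts': array([ 1.0000e-03, -4.1237e+01, -2.5980e+01, -0.0000e+00,  3.0000e-03,
       -0.0000e+00]), 'position': array([ 0.135, -0.507,  0.192]), 'ee_rot': array([ 0.992,  0.13 ,  0.   , -0.   ]), 'contact_force': array([ 0.429, -0.471,  0.224]), 'ft_torque': array([-0.02 , -0.023, -0.035]), 'gripper_force': np.float64(0.0), 'finger_gap': np.float64(1.0)} 0.0187
```

View pics/top0.png

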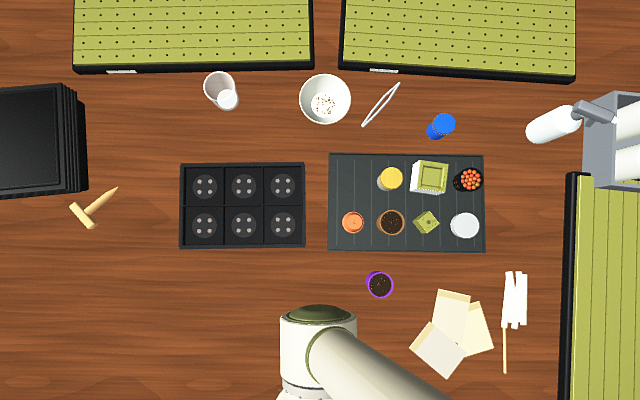

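View pics/side0.png

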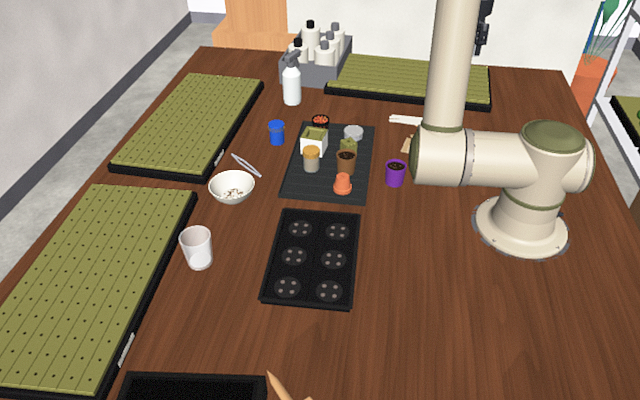

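Candidates in the top view:
- **Fibre pot:** brown (391,223), not the purple one (380,285).
- **Seed jar:** brass cap (390,179), not the blue one (440,126).
- **Net pot:** (468,180).
- **Grow block:** (430,177).
- **Starter cube:** (426,222).
- **Bystanders:** clay pot (352,222) and flat tin (465,225).

I'll check these in a close crop and take a first measurement.

```bash
cat > h.py <<'E'
from bench import env, kinematics, monitor, eyes, job
import cv2, numpy as np
from scipy.spatial.transform import Rotation as R
def cast(f,uv,z):
    v=f["view"]; Rt=v[:3,:3].T; c=-Rt@v[:3,3]
    uv=np.atleast_2d(uv).astype(float)
    d=(Rt@np.linalg.inv(f["mtx"])@np.c_[uv,np.ones(len(uv))].T).T
    return (c+d*((z-c[2])/d[:,2])[:,None])[:,:2]
def proj(f,p):
    p=np.atleast_2d(p); q=(f["view"][:3,:3]@p.T).T+f["view"][:3,3]
    q=(f["mtx"]@q.T).T; return q[:,:2]/q[:,2:]
def down(yaw):   # tool down; yaw = world angle of the closing line (tool y)
    return (R.from_euler('z',yaw)*R.from_matrix(np.array([[0,1,0],[1,0,0],[0,0,-1.]]))*R.from_euler('z',np.pi/2)).as_quat()
E
python3 - <<'E'
import pickle,sys; sys.path.insert(0,'.')
from h import *
f=pickle.load(open("f0.pkl","rb"))["top"]; im=f["frame"]
c=cv2.resize(im[145:260,320:495],None,fx=4.5,fy=4.5,interpolation=cv2.INTER_CUBIC)
cv2.imwrite("pics/crop1.png",c[:,:,::-1])
for q in (0,1): print(R.from_quat(down(q)).as_matrix().round(2)[:,1])
# guesses: tray lip corners (z .015), carrier corners (z .02)
print("tray",cast(f,[[329,154],[484,154],[486,251],[328,250]],.015).round(3).tolist())
print("car",cast(f,[[180,164],[304,163],[305,246],[180,247]],.02).round(3).tolist())
for n,p,z in [("fib",(391,223),.06),("jar",(390,179),.071),("net",(468,180),.058),("blk",(430,177),.063),("cube",(426,222),.048),("clay",(352,222),.05),("tin",(465,225),.027)]:
    print(n,cast(f,p,z).round(3))
E
```

```text
[ 0. -1.  0.]
[ 0.84 -0.54  0.  ]
tray [[0.633, -0.011], [0.643, -0.392], [0.406, -0.393], [0.401, -0.013]]
car [[0.599, 0.347], [0.609, 0.049], [0.409, 0.042], [0.401, 0.337]]
fib [[ 0.467 -0.154]]
jar [[ 0.567 -0.148]]
net [[ 0.571 -0.333]]
blk [[ 0.575 -0.243]]
cube [[ 0.472 -0.238]]
clay [[ 0.468 -0.066]]
tin [[ 0.467 -0.338]]
```

View pics/crop1.png

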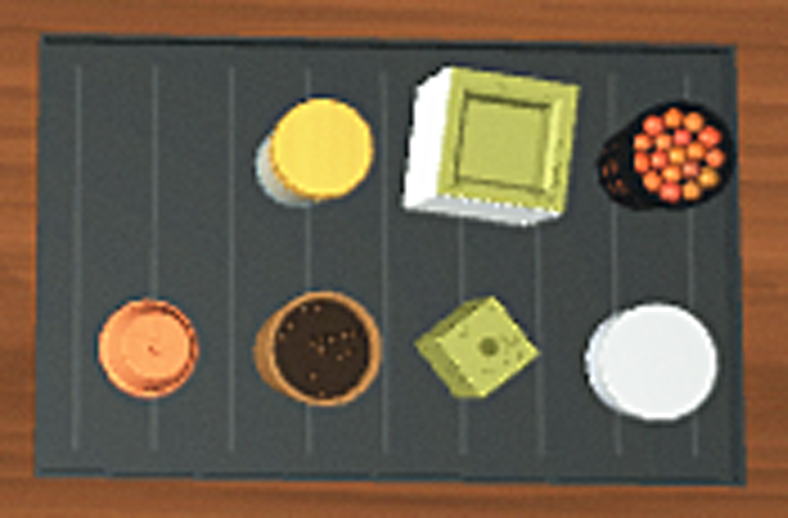

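The crop confirms the choices: yellow-capped jar (321,148), white-wrapped block with recess (508,143), net pot (682,152), brown fibre pot (327,349) and starter cube (483,347, turned about 45°). The clay pot and tin are clear of them. Next I'll take wrist views over the tray and the carrier for better accuracy.

```bash
python3 - <<'E'
s=open('h.py').read(); i=s.index("def down")
s=s[:i]+'''def down(yaw):   # tool down; yaw = world angle of the closing line (tool y)
    c,s=np.cos(yaw),np.sin(yaw)
    return R.from_matrix(np.array([[-s,c,0],[c,s,0],[0,0,-1.]])).as_quat()
'''
open('h.py','w').write(s)
E
python3 - <<'E'
import sys; sys.path.insert(0,'.')
from h import *
import pickle
t0=monitor.sense()["clock"]
for n,p in [("car",(.50,.17,.24)),("tray",(.52,-.22,.24))]:
    for yaw in (0,np.pi):
        j=kinematics.ik(p,down(yaw)); print(n,yaw,None if j is None else np.round(j,2))
    j0=kinematics.ik(p,down(0)); jp=kinematics.ik(p,down(np.pi))
    best=0 if jp is None or (j0 is not None and abs(j0[5])<=abs(jp[5])) else np.pi
    env.reach(p,down(best)); env.hold(.2)
    f=eyes.grab_frame("wrist"); pickle.dump(f,open(f"w_{n}.pkl","wb")); cv2.imwrite(f"pics/w_{n}.png",f["frame"][:,:,::-1])
    print(n,monitor.sense()["clock"])
E
```

```text
car 0 [ 0.11  0.29  1.4  -0.    1.45  0.11]
car 3.141592653589793 None
car 3.1167
tray 0 [-0.61  0.37  1.29 -0.    1.48 -0.61]
tray 3.141592653589793 [-0.61  0.37  1.29 -0.    1.48  2.53]
tray 4.8167
```

View pics/w_tray.png

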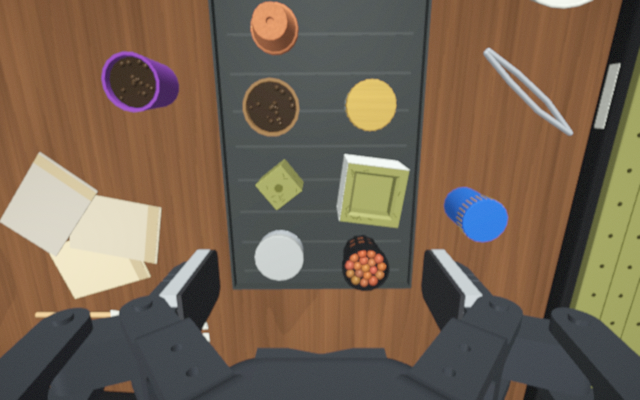

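View pics/w_car.png

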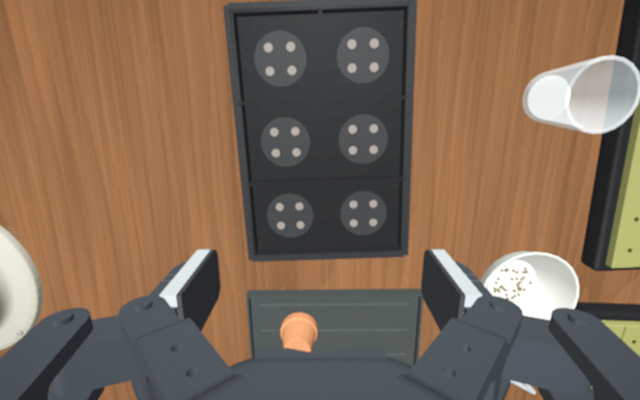

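The wrist views show everything needed. In w_tray: cap (371,104), block top (373,193), net pot (365,266), fibre pot (271,107), cube (279,185). In w_car: the six pocket discs with white dots, front row at (281,59), (285,142) and (290,215). I'll measure these now.

```bash
cat > meas.py <<'E'
from h import *
import pickle
def cnt(f,m,box):
    u0,v0,u1,v1=box; k=np.zeros(m.shape,np.uint8); k[v0:v1,u0:u1]=m[v0:v1,u0:u1]*255
    k=cv2.morphologyEx(k,cv2.MORPH_CLOSE,np.ones((5,5)))
    cs,_=cv2.findContours(k,cv2.RETR_EXTERNAL,cv2.CHAIN_APPROX_NONE)
    return cv2.convexHull(max(cs,key=cv2.contourArea))[:,0]
def circ(f,h,z):
    p=cast(f,h,z).astype(np.float32); (c,r)=cv2.minEnclosingCircle(p)
    m=cv2.moments(p.reshape(-1,1,2)); return np.round([m['m10']/m['m00'],m['m01']/m['m00'],c[0],c[1],2*r],4)
def rect(f,h,z):
    p=cast(f,h,z).astype(np.float32); p0=p.mean(0); c,s,a=cv2.minAreaRect((p-p0)*1000); return np.round([c[0]/1000+p0[0],c[1]/1000+p0[1],s[0],s[1],a],4)
E
python3 - <<'E'
from meas import *
from scipy.optimize import least_squares
f=pickle.load(open("w_car.pkl","rb")); im=f["frame"]; g=im.min(2)
k=np.zeros(g.shape,np.uint8); k[8:250,240:405]=(g[8:250,240:405]>105)*255
n,l,st,ce=cv2.connectedComponentsWithStats(k); ce=ce[1:][(st[1:,4]>15)&(st[1:,4]<150)]
w=cast(f,ce,.003); print(len(w))
C=[]
for uv in [(281,59),(285,142),(290,215),(363,55),(363,139),(363,213)]:
    d=np.linalg.norm(ce-uv,axis=1)<28; C.append(w[d].mean(0)); print(d.sum(),C[-1].round(4))
C=np.array(C); P=np.array([(x,y) for x in(-.0475,.0475) for y in(.095,0,-.095)])
r=least_squares(lambda q:((np.array([[np.cos(q[2]),-np.sin(q[2])],[np.sin(q[2]),np.cos(q[2])]])@P.T).T+q[:2]-C).ravel(),[.5,.19,0])
print("carrier",r.x.round(4),"res mm",(r.fun*1000).round(1)); np.save("car.npy",r.x)
f=pickle.load(open("w_tray.pkl","rb")); im=f["frame"]
hsv=cv2.cvtColor(im,cv2.COLOR_RGB2HSV); H,S,V=[hsv[:,:,i].astype(int) for i in range(3)]
print("px cube",[hsv[185,272].tolist(),hsv[175,268].tolist()],"blk",hsv[193,375].tolist(),hsv[215,360].tolist(),hsv[163,375].tolist(),"rim",hsv[83,265].tolist(),"comp",hsv[105,262].tolist())
print("jar",circ(f,cnt(f,(S>100)&(H>15)&(H<30),(330,70,410,140)),.071))
print("fib",circ(f,cnt(f,(S>80)&(H<25)&(V>40),(232,70,310,145)),.063))
print("net",circ(f,cnt(f,(V<45),(335,225,400,295)),.058), circ(f,cnt(f,(S>120)&(V>120)&(H<15),(335,225,400,300)),.058))
print("blk",rect(f,cnt(f,(S>70)&(H>25)&(H<45),(325,145,415,235)),.063))
print("cube",rect(f,cnt(f,(S>70)&(H>25)&(H<45),(245,150,315,220)),.048),rect(f,cnt(f,(S>70)&(H>25)&(H<45)&(V>140),(245,150,315,220)),.048))
f=pickle.load(open("f0.pkl","rb"))["top"]; hsv=cv2.cvtColor(f["frame"],cv2.COLOR_RGB2HSV); H,S,V=[hsv[:,:,i].astype(int) for i in range(3)]
print("top jar",circ(f,cnt(f,(S>150)&(H>15)&(H<30),(375,160,410,195)),.071))
print("top blk",rect(f,cnt(f,(S>70)&(H>25)&(H<45),(405,155,452,200)),.063))
w=pickle.load(open("w_tray.pkl","rb"))["frame"][145:225,245:315]
cv2.imwrite("pics/cubecrop.png",cv2.resize(w,None,fx=6,fy=6,interpolation=cv2.INTER_CUBIC)[:,:,::-1])
E
```

```text
24
4 [0.4528 0.2862]
4 [0.456  0.1911]
4 [0.4593 0.096 ]
4 [0.5479 0.2894]
4 [0.5511 0.1944]
4 [0.5544 0.0993]
carrier [0.5036 0.1927 0.0343] res mm [ 0.1 -0.2  0.1  0.   0.1  0.2 -0.1 -0.1 -0.  -0.  -0.1  0.1]
px cube [[31, 97, 177], [32, 100, 173]] blk [31, 101, 175] [32, 87, 200] [72, 5, 249] rim [15, 92, 78] comp [16, 90, 68]
jar [ 0.5696 -0.154   0.5695 -0.1541  0.0511]
fib [ 0.4686 -0.1563  0.4686 -0.1565  0.0584]
net [ 0.565  -0.3206  0.5654 -0.3264  0.0551] [ 0.5745 -0.3539  0.5761 -0.3597  0.0885]
blk [ 0.5779 -0.2507 65.563  65.6696 82.7552]
cube [ 0.4739 -0.2413 46.3154 40.8052 38.6903] [ 0.4736 -0.2415 44.2526 39.5379 38.4356]
top jar [ 0.5698 -0.1506  0.5702 -0.1497  0.0526]
top blk [ 0.5786 -0.2484 66.0074 66.0473 83.1799]
```

View pics/cubecrop.png

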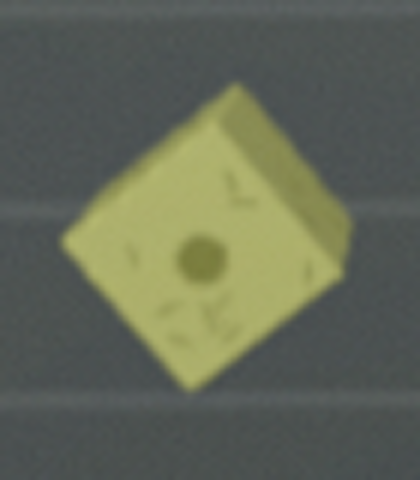

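```bash
cat >> h.py <<'E'
def st(tag):
    s=monitor.sense(); print(tag,"t=%.1f"%s["clock"],"pos",np.round(s["position"],4),"gap %.3f"%s["finger_gap"],"F",np.round(s["contact_force"],1),"grip %.1f"%s["gripper_force"])
def pick(xy,yaw,z,effort=30,up=.2):
    env.reach([*xy,.16],down(yaw)); env.movel([*xy,z],.12); st("at")
    env.close_gripper(effort); st("closed"); env.movel([*xy,up],.15); st("lifted")
def place(xy,yaw,z,near=.008,up=.2,guard=5):
    env.reach([*xy,max(.16,z+.08)],down(yaw)); env.movel([*xy,z+near],.12); env.hold(.2)
    hit=env.movel([*xy,z-.003],.015,guard=guard); st("down hit=%s"%hit)
def pocket(i,j):   # i: -1 front, +1 back; j: +1 left
    x,y,a=np.load("car.npy"); q=R.from_euler('z',a).as_matrix()[:2,:2]@[.0475*i,.095*j]; return np.array([x,y])+q,a
E
python3 - <<'E'
from meas import *
f=pickle.load(open("w_tray.pkl","rb"))
c=cast(f,np.array([(62,240),(212,122),(343,270),(190,390)])/6+[245,145]-.4,.048)
e=np.roll(c,-1,0)-c; print("cube c",c.mean(0).round(4),"len",np.linalg.norm(e,axis=1).round(4),"ang",np.degrees(np.arctan2(e[:,1],e[:,0])).round(1))
w=f["frame"][225:300,325:405]; cv2.imwrite("pics/net.png",cv2.resize(w,None,fx=6,fy=6,interpolation=cv2.INTER_CUBIC)[:,:,::-1])
pick((.5779,-.2507),np.radians(-7.24),.025,40)
E
```

```text
cube c [ 0.4718 -0.2442] len [0.0367 0.037  0.0381 0.0375] ang [  37.8  -49.8 -141.3  128. ]
at t=6.6 pos [ 0.5783 -0.251   0.0259] gap 1.000 F [-0.4 -0.4 -0.2] grip 0.0
closed t=7.3 pos [ 0.5779 -0.2507  0.025 ] gap 0.000 F [0.2 0.1 0.2] grip 0.0
lifted t=8.7 pos [ 0.5776 -0.2505  0.199 ] gap 0.002 F [-0.5  0.6  0.5] grip 0.0
```

View pics/net.png

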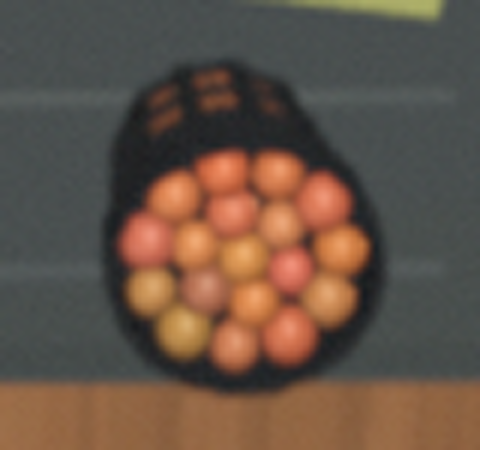

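The net pot crop shows the rim circle centred near (247,262), about (366,268) in the full frame. The gripper shut on nothing, so I'll look at the block.

```bash
python3 - <<'E'
from meas import *
a=eyes.grab_frame("wrist"); b=eyes.grab_frame("side"); t=eyes.grab_frame("top")
pickle.dump((a,b,t),open("f1.pkl","wb"))
A=a["frame"]; B=cv2.resize(b["frame"][90:230,230:430],(640,448)); 
im=np.vstack([cv2.resize(A,(480,300)),cv2.resize(b["frame"][80:230,240:480],(480,300))])
cv2.imwrite("pics/chk1.png",im[:,:,::-1])
E
```

```text
(no output)
```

View pics/chk1.png

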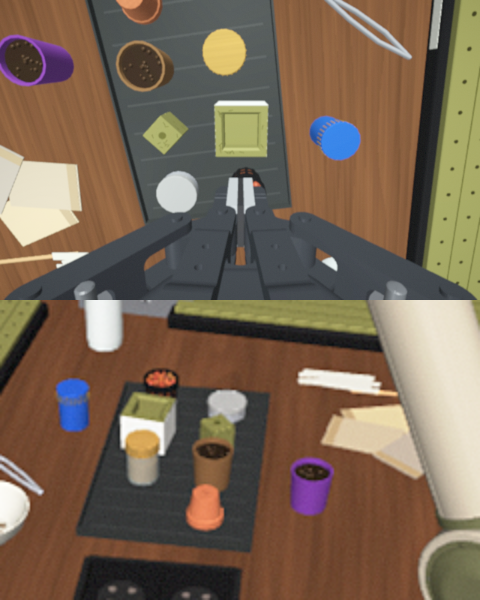

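```bash
python3 - <<'E'
from meas import *
a,b,t=pickle.load(open("f1.pkl","rb"))
p=[(.5776,-.2505,.199),(.5779,-.2507,.063)]
for n,f in zip("wst",(a,b,t)): print(n,proj(f,p).round(0).tolist(),(-f["view"][:3,:3].T@f["view"][:3,3]).round(3))
st("now"); print(np.round(monitor.sense()["joints"],3))
im=np.vstack([cv2.resize(b["frame"],(480,300)),cv2.resize(t["frame"],(480,300))])
cv2.imwrite("pics/chk2.png",im[:,:,::-1])
E
```

```text
w [[322.0, 225.0], [322.0, 176.0]] [ 0.586 -0.184  0.381]
s [[314.0, 92.0], [315.0, 133.0]] [0.362 0.968 0.867]
t [[457.0, 165.0], [434.0, 176.0]] [0.441 0.028 0.883]
now t=8.8 pos [ 0.5777 -0.2505  0.1993] gap 0.006 F [-0.4  0.2  0.4] grip 0.0
[-0.595  0.547  1.134  0.     1.462 -0.469]
```

View pics/chk2.png

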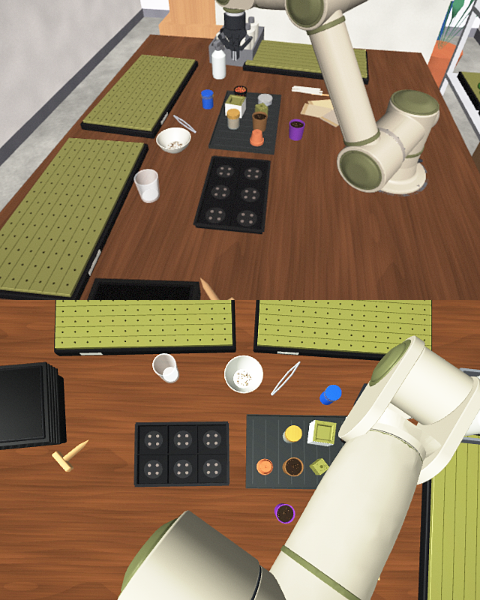

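```bash
python3 - <<'E'
from meas import *
a,b,t=pickle.load(open("f1.pkl","rb"))
x=cv2.resize(b["frame"][0:180,240:400],None,fx=3,fy=3,interpolation=cv2.INTER_CUBIC)
cv2.circle(x,(222,276),5,(255,0,0),2)
cv2.imwrite("pics/chk3.png",x[:,:,::-1])
E
```

```text
(no output)
```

View pics/chk3.png

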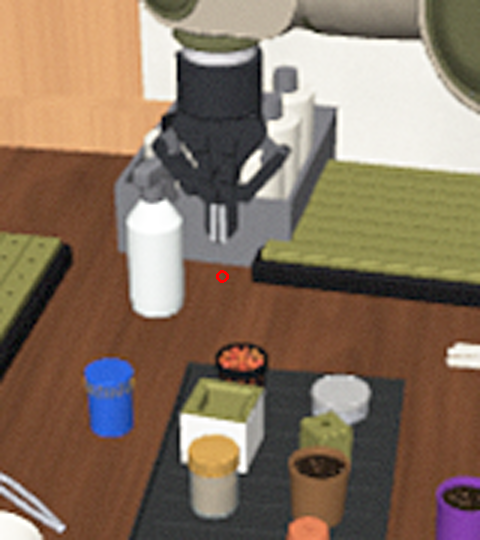

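In the side view the shut fingertips are at crop (218,242), 11 px above where the reported TCP projects (circle at 222,276). The real tips look roughly 35 mm higher than reported. I'll confirm with a gentle guarded touch on the empty place in the tray.

```bash
python3 - <<'E'
from meas import *
p=(.575,-.068)
env.reach([*p,.16],down(0)); env.movel([*p,.05],.12); env.hold(.3); st("pre")
b=eyes.grab_frame("side"); pickle.dump(b,open("f2.pkl","wb"))
q=proj(b,[(*p,.05),(*p,.09)]).round(0); print(q.tolist())
print(env.movel([*p,-.045],.02,guard=4)); st("touch")
env.movel([*p,.05],.1)
x=cv2.resize(b["frame"][80:220,240:400],None,fx=4,fy=4,interpolation=cv2.INTER_CUBIC)
for u,v in q: cv2.circle(x,(int((u-240)*4),int((v-80)*4)),5,(255,0,0),2)
cv2.imwrite("pics/chk4.png",x[:,:,::-1])
E
```

```text
pre t=11.0 pos [ 0.5752 -0.068   0.0503] gap -0.002 F [ 0.8  0.1 -0.8] grip 0.0
[[305.0, 173.0], [304.0, 161.0]]
True
touch t=14.7 pos [ 0.5751 -0.068  -0.0359] gap 0.001 F [-1.7 -0.5  4.9] grip 2.6
```

View pics/chk4.png

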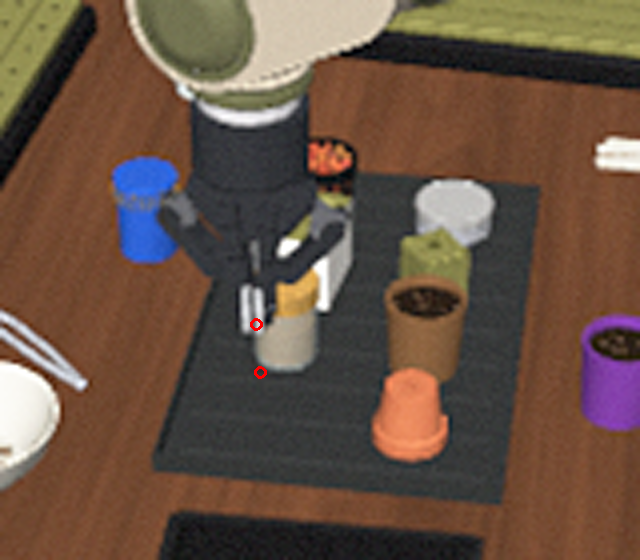

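The touch came at a reported z of -0.036, but the tray floor is at +0.003. The view also shows the tips at (253,330), next to the mark for +40 mm and in line sideways. So the true tip is 39 mm above the reported one along the tool, and I'll correct every height by that amount.

```bash
cat >> h.py <<'E'
DZ=.039   # true tip height = reported + DZ
_reach,_movel=env.reach,env.movel
class E_:
    def __getattr__(s,n): return getattr(_env,n)
    def reach(s,p,o): return _env.reach([p[0],p[1],p[2]-DZ],o)
    def movel(s,p,velocity=.15,**k): return _env.movel([p[0],p[1],p[2]-DZ],velocity,**k)
_env=env; env=E_()
def st(tag):
    s=monitor.sense(); print(tag,"t=%.1f"%s["clock"],"tip",np.round(s["position"]+[0,0,DZ],4),"gap %.3f"%s["finger_gap"],"F",np.round(s["contact_force"],1),"grip %.1f"%s["gripper_force"])
E
python3 - <<'E'
from meas import *
env.movel([.575,-.068,.2],.2); env.release()
pick((.5779,-.2507),np.radians(-7.24),.025,40)
env.hold(.2)
a=eyes.grab_frame("wrist"); cv2.imwrite("pics/chk5.png",a["frame"][:,:,::-1]); pickle.dump(a,open("f3.pkl","wb"))
E
```

```text
at t=19.3 tip [ 0.5784 -0.251   0.0258] gap 0.996 F [ 0.6 -0.9 -0.4] grip 0.0
closed t=19.6 tip [ 0.5783 -0.251   0.0258] gap 0.762 F [ 0.2 -0.1  4.8] grip 45.8
lifted t=20.9 tip [ 0.5775 -0.2505  0.199 ] gap 0.765 F [-0.3  0.5 -1.6] grip 45.2
```

View pics/chk5.png

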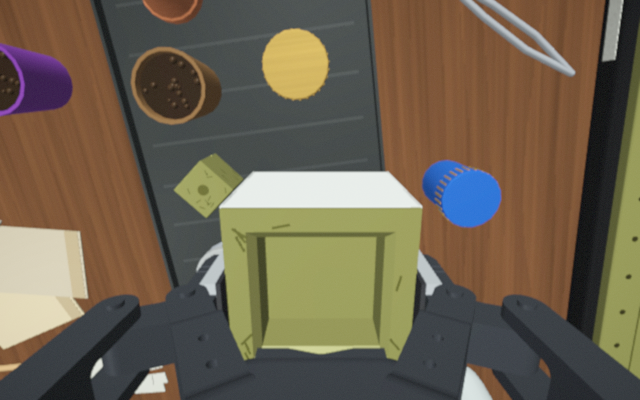

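The block is held square: its top front edge runs (222,207) to (420,207) and the gap is 65 mm. I'll correct for its offset along the pads and place it.

```bash
python3 - <<'E'
from meas import *
a=pickle.load(open("f3.pkl","rb")); s=monitor.sense()
e=cast(a,[(222,207),(420,207)],.063+.1735).mean(0); yaw=np.radians(-7.24)
ax=np.array([-np.sin(yaw),np.cos(yaw)])
off=(e-s["position"][:2])@ax-.033; lat=(e-s["position"][:2])@[np.cos(yaw),np.sin(yaw)]; print("offset along tool x mm",off*1000,"lat",lat*1000)
xy,A=pocket(-1,0)
n=np.array([-np.sin(A),np.cos(A)]); off=np.clip(off,-.004,.004)
env.movel([.5779,-.2507,.24],.2)
place(xy-off*n,A,.0255)
env.release(); st("open"); env.movel([*(xy-off*n),.2],.2)
env.hold(.2); f=eyes.grab_frame("wrist"); pickle.dump(f,open("f4.pkl","wb"))
cv2.imwrite("pics/chk6.png",f["frame"][:,:,::-1])
hsv=cv2.cvtColor(f["frame"],cv2.COLOR_RGB2HSV); H,S,V=[hsv[:,:,i].astype(int) for i in range(3)]
print("blk",rect(f,cnt(f,(S>70)&(H>25)&(H<45),(260,120,390,235)),.063),"pocket",xy.round(4),np.degrees(A))
E
```

```text
offset along tool x mm 1.1935888892360482 lat -0.4194741809992967
down hit=True t=25.1 tip [0.4561 0.1899 0.0258] gap 0.765 F [-0.9 -1.2  5.1] grip 46.2
open t=25.5 tip [0.4555 0.1898 0.0252] gap 1.001 F [0.2 0.3 0.2] grip 0.0
blk [ 0.4553  0.1896 67.6027 65.0169  1.9429] pocket [0.4561 0.1911] 1.9663364244607944
```

View pics/chk6.png

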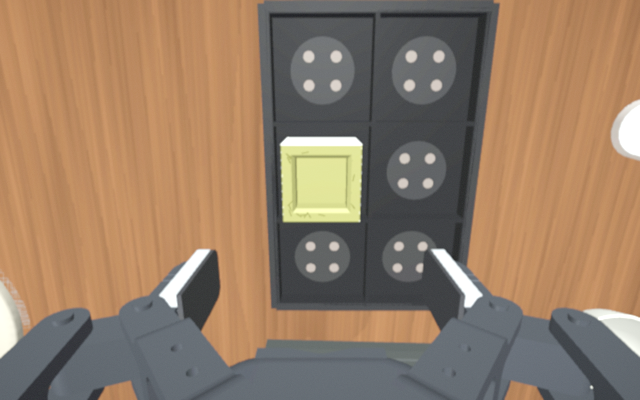

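The block stands in the front middle pocket, centred to about 1–2 mm, with its recess at (321,182). Next is the cube.

```bash
python3 - <<'E'
from meas import *
yaw=np.radians(38.7)
pick((.4718,-.2442),yaw,.026,25); env.hold(.2)
f=eyes.grab_frame("wrist"); pickle.dump(f,open("f5.pkl","wb")); cv2.imwrite("pics/chk7.png",f["frame"][:,:,::-1])
E
```

```text
at t=29.6 tip [ 0.4722 -0.2445  0.0266] gap 1.005 F [ 0.6  0.4 -0.3] grip 0.0
closed t=30.1 tip [ 0.472  -0.2444  0.0263] gap 0.437 F [-0.1  0.4  2.6] grip 25.9
lifted t=31.4 tip [ 0.4714 -0.2439  0.1992] gap 0.439 F [ 0.1 -0.  -0.4] grip 25.5
```

View pics/chk7.png

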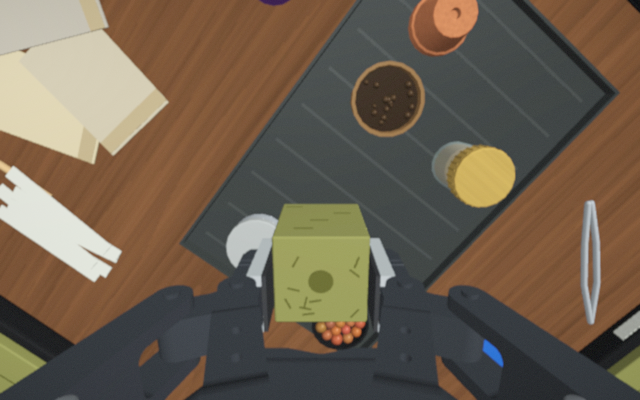

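The cube is held squarely, with its hole at (321,282). Now I'll insert it in the recess.

```bash
python3 - <<'E'
from meas import *
a=pickle.load(open("f5.pkl","rb")); s=monitor.sense(); yaw=np.radians(38.7)
h=cast(a,[(320.5,282)],.2212)[0]; e=cast(a,[(320.5,237),(320.5,321.5)],.2212).mean(0)
ax=np.array([-np.sin(yaw),np.cos(yaw)])
o=[(q-s["position"][:2])@ax for q in (h,e)]; print("off mm",np.array(o)*1000); off=o[1]
A=np.radians(1.95); n=np.array([-np.sin(A),np.cos(A)]); xy=np.array([.4554,.1897])-off*n
env.movel([.4714,-.2439,.24],.2)
env.reach([*xy,.17],down(A)); env.movel([*xy,.096],.12); env.hold(.3); st("above")
hit=env.movel([*xy,.064],.015,guard=4); st("hit=%s"%hit)
f=eyes.grab_frame("wrist"); pickle.dump(f,open("f6.pkl","wb")); cv2.imwrite("pics/chk8.png",f["frame"][:,:,::-1])
E
```

```text
off mm [-0.9904375  -0.45932654]
above t=34.7 tip [0.4556 0.1902 0.0964] gap 0.436 F [-0.1 -0.2 -0.7] grip 25.4
hit=True t=36.5 tip [0.4554 0.1902 0.0663] gap 0.438 F [-0.8 -0.1  4.9] grip 26.1
```

Contact came at exactly the seated height (0.066). I'll release, check, and move the fibre pot.

```bash
python3 - <<'E'
from meas import *
f=pickle.load(open("w_tray.pkl","rb"))
for uv in [(366,267),(366,268.7)]: print("net",cast(f,[uv],.058).round(4), "r px", np.linalg.norm(proj(f,[(.57,-.33,.058)])-proj(f,[(.57+.028,-.33,.058)])))
xy=monitor.sense()["position"][:2]
env.release(); env.movel([*xy,.2],.2); env.hold(.1)
f=eyes.grab_frame("wrist"); pickle.dump(f,open("f7.pkl","wb"))
s=eyes.grab_frame("side")
pick((.4686,-.1564),0,.025,35); env.hold(.2)
g=eyes.grab_frame("wrist"); pickle.dump(g,open("f8.pkl","wb"))
im=np.vstack([np.hstack([f["frame"][100:300,200:500],cv2.resize(s["frame"][200:310,255:365],(220,200))]),np.hstack([g["frame"][150:380,120:520],np.zeros((230,120,3),np.uint8)])])
cv2.imwrite("pics/chk9.png",im[:,:,::-1])
E
```

```text
net [[ 0.5733 -0.3382]] r px 23.903540506518087
net [[ 0.5734 -0.3404]] r px 23.903540506518087
at t=40.7 tip [ 0.469  -0.1566  0.0256] gap 1.006 F [ 0.4  0.2 -0.2] grip 0.0
closed t=41.1 tip [ 0.4688 -0.1566  0.0257] gap 0.662 F [-1.7  0.7  4.9] grip 35.8
lifted t=42.4 tip [ 0.4682 -0.1562  0.1992] gap 0.660 F [ 0.2 -0.8 -0.8] grip 37.3
```

View pics/chk9.png

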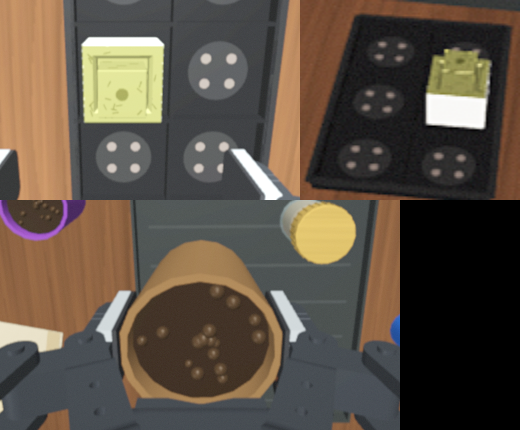

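The cube sits low in the recess, square, with its hole at (122,95) in the crop. The fibre pot is held upright. I'll place the pot, then pick the net pot.

```bash
cat > pl.py <<'E'
from meas import *
def put(i,j,off,z=.0255):
    xy,A=pocket(i,j); n=np.array([-np.sin(A),np.cos(A)]); xy=xy-off*n
    p=monitor.sense()["position"]; env.movel([p[0],p[1],.24],.2)
    place(xy,A,z); env.release(); st("open"); env.movel([*xy,.2],.2)
E
python3 - <<'E'
from pl import *
g=pickle.load(open("f8.pkl","rb")); p=monitor.sense()["position"]
e=cast(g,[(320,225),(320,353)],.2365); off=(e.mean(0)-p[:2])[1]; print("off",off*1000,"dia",(e[0]-e[1])[1]*1000)
put(-1,1,np.clip(off,-.003,.003))
pick((.5733,-.338),0,.025,30); env.hold(.2)
g=eyes.grab_frame("wrist"); pickle.dump(g,open("f10.pkl","wb"))
cv2.imwrite("pics/chk10.png",g["frame"][:,:,::-1])
E
```

```text
off 2.984674885889577 dia 50.13972676290146
down hit=True t=46.6 tip [0.453  0.2831 0.0257] gap 0.661 F [-1.5 -0.4  5.6] grip 37.8
open t=47.0 tip [0.4526 0.2829 0.0252] gap 0.998 F [-0.4 -0.7  0.1] grip 0.0
at t=51.6 tip [ 0.5737 -0.3383  0.0259] gap 1.001 F [-0.4  0.  -0.7] grip 0.0
closed t=52.0 tip [ 0.5736 -0.3382  0.0257] gap 0.644 F [-1.2  0.9  3.8] grip 31.6
lifted t=53.3 tip [ 0.573  -0.3377  0.1989] gap 0.649 F [ 0.7 -0.4 -1.3] grip 31.8
```

View pics/chk10.png

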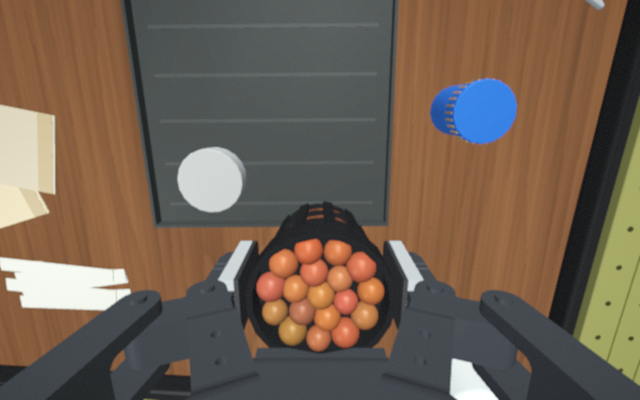

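The net pot is held upright by its rim, with pebbles centred at (320,295). My fibre-pot offset looks unreliable because the rim was partly hidden, so I'll recheck that pot after placing this one.

```bash
python3 - <<'E'
from pl import *
g=pickle.load(open("f10.pkl","rb")); p=monitor.sense()["position"]
off=(cast(g,[(320,295)],.231)[0]-p[:2])[1]; print("off",off*1000)
put(-1,-1,np.clip(off,-.002,.002))
env.reach([.50,.17,.24+DZ],down(0)); env.hold(.2)
f=eyes.grab_frame("wrist"); pickle.dump(f,open("f11.pkl","wb")); t=eyes.grab_frame("top"); pickle.dump(t,open("t11.pkl","wb"))
x=cv2.resize(f["frame"][0:270,215:425],None,fx=2.2,fy=2.2,interpolation=cv2.INTER_CUBIC)
for i,j in [(-1,1),(-1,0),(-1,-1)]:
    c=pocket(i,j)[0]
    for z in (.003,.06): 
        u=proj(f,[(*c,z)])[0]; print(i,j,z,u.round(1)); cv2.circle(x,(int((u[0]-215)*2.2),int(u[1]*2.2)),3,(255,0,0) if z<.01 else (0,255,255),-1)
cv2.imwrite("pics/chk11.png",x[:,:,::-1]); st("now")
E
```

```text
off -1.2444830310745503
down hit=True t=57.5 tip [0.4593 0.0974 0.0256] gap 0.644 F [-1.   0.2  5.8] grip 32.4
open t=57.9 tip [0.4589 0.0974 0.0252] gap 1.003 F [-0.4  0.9  0. ] grip 0.0
-1 1 0.003 [280.7  58.1]
-1 1 0.06 [274.   50.6]
-1 0 0.003 [285.9 141.5]
-1 0 0.06 [280.5 147.4]
-1 -1 0.003 [290.5 215.4]
-1 -1 0.06 [286.1 231.4]
now t=59.8 tip [0.4997 0.1694 0.2784] gap 1.000 F [-0.3  0.4  0.4] grip 0.0
```

View pics/chk11.png

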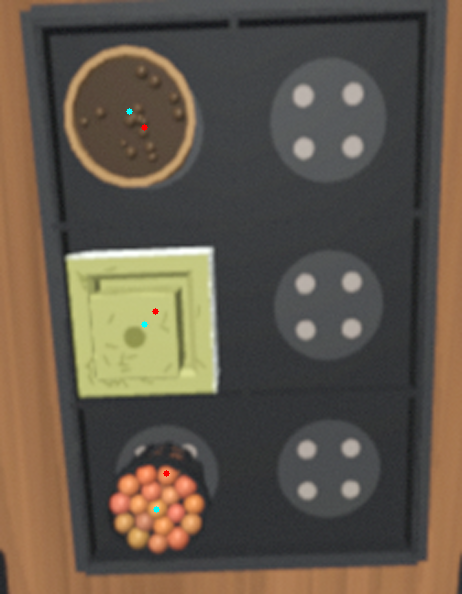

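The carrier view shows:
- **Fibre pot:** rim centre (129,116) against the target (129,112), about 2 mm off.
- **Net pot:** on its target (157,509).
- **Cube:** seated in the block.

Now the jar. I'll grip it by the cap, closing along y so the fingers stay clear of the block.

```bash
python3 - <<'E'
from pl import *
xy,A=pocket(1,0)
for s in (1,-1):
    js=[kinematics.ik([*p,.1],down(s*np.pi/2+a)) for p,a in (((.5695,-.154),0),(xy,A))]; print(s,[None if j is None else np.round(j[5],2) for j in js])
    if all(j is not None for j in js): sg=s; 
    if all(j is not None for j in js) and max(abs(j[5]) for j in js)<2.3: break
print(sg); y=sg*np.pi/2
pick((.5695,-.154),y,.039,30)
env.movel([.5695,-.154,.26],.2)
env.reach([*xy,.2],down(y+A)); st("above")
place(xy,y+A,.039); env.release(); st("open"); env.movel([*xy,.24],.2)
env.reach([.50,.17,.24+DZ],down(0)); env.hold(.2)
f=eyes.grab_frame("wrist"); s=eyes.grab_frame("side")
x=cv2.resize(f["frame"][0:270,215:425],None,fx=2,fy=2,interpolation=cv2.INTER_CUBIC)
for i,j,z in [(-1,1,.063),(-1,0,.088),(-1,-1,.058),(1,0,.071)]:
    u=proj(f,[(*pocket(i,j)[0],z)])[0]; print(i,j,u.round(1)); cv2.circle(x,(int((u[0]-215)*2),int(u[1]*2)),3,(0,0,255),-1)
q=cv2.resize(s["frame"][110:320,240:380],(360,540),interpolation=cv2.INTER_CUBIC)
cv2.imwrite("pics/fin.png",np.hstack([x,q])[:,:,::-1])
E
```

```text
1 [np.float64(-2.03), np.float64(-1.47)]
1
at t=62.8 tip [ 0.57   -0.1542  0.0398] gap 1.000 F [ 0.3  0.9 -0.3] grip 0.0
closed t=63.2 tip [ 0.5698 -0.1541  0.0395] gap 0.581 F [-1.2  0.7  3.5] grip 30.9
lifted t=64.4 tip [ 0.5691 -0.1538  0.199 ] gap 0.578 F [ 0.7  0.6 -0.4] grip 31.2
above t=66.2 tip [0.5515 0.1933 0.2   ] gap 0.575 F [-0.2  1.  -1.5] grip 31.4
down hit=True t=68.3 tip [0.551  0.1944 0.0395] gap 0.576 F [-0.4 -0.2  5.2] grip 32.0
open t=68.8 tip [0.5505 0.1943 0.0388] gap 0.999 F [-1.3 -0.4  0.8] grip 0.0
-1 1 [273.   51.2]
-1 0 [276.5 151.6]
-1 -1 [285.5 231.1]
1 0 [370.8 146.1]
```

View pics/fin.png

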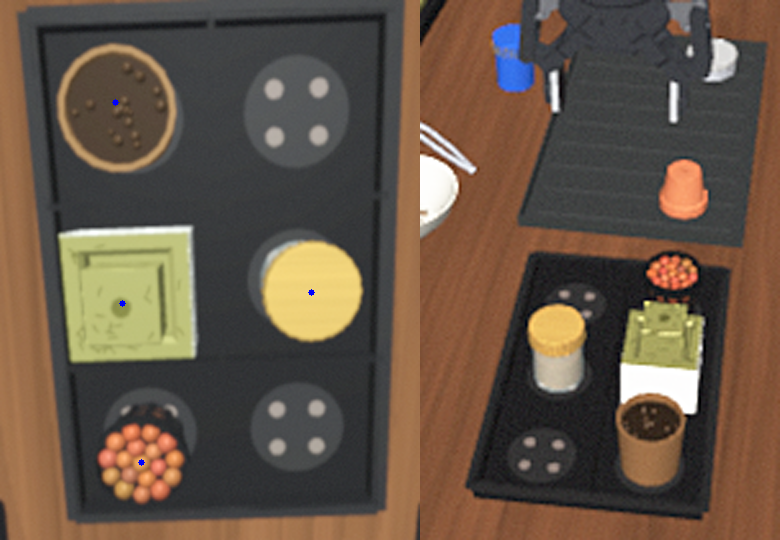

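The final view shows the net pot (142,462), cube (121,305) and jar (312,291) on their marks. The fibre pot (116,108) is about 3 mm from the middle of its pocket, which is 91 mm wide. The bystanders haven't been moved, so I'm handing in.

```bash
python3 -c "
from bench import job,monitor
print(job.hand_in(), monitor.sense()['clock'])"
```

```text
the job is handed in; nothing more can be done
the job is handed in; nothing more can be done
```

The job is handed in, in about 71 s: block, seated cube, fibre pot, net pot and seed jar all stand upright in their pockets, the fibre pot about 3 mm off-centre and the rest within about 2 mm, with the clay pot and flat tin untouched.

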